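# Reset the peg stay of a bench extraction box's air flap one hole wider

### The arm

A 6-joint arm with a two-finger parallel gripper is mounted at the origin on the work surface. World frame = base frame: x ahead of the robot, y to its left, z up, the work surface at z = 0. Lengths are in m, angles in rad, forces in N, time in s.
With the tool pointing down it reaches from about 0.25 to 0.725 m from the base axis. Payload 4 kg.
Tool frame: the origin (TCP) lies midway between the tips of the shut fingers; the grasp point (between the pads) lies 19 mm behind it; z points along the fingers, y is the line along which they close (so a half turn about z gives the same grasp; the last joint's range is limited). The gripper opens to 85 mm and grips with 20 to 120 N. Pads are 22 mm wide; open, the fingers measure 114 mm over their backs; the gripper's body (76 mm by 85 mm) begins 54 mm behind the grasp point. The pads swing forward as they close: fully open they stand 13 mm farther back than shut.
Start: joints at [-1.203, 0.241, 0.005, 1.335, 0, 1.571], TCP at [0.18, -0.467, 0.231] pointing down, gripper open.
Joint ranges: [-2.72, 2.72], [-1.05, 1.87], [-1.09, 1.28], [-1.99, 2.15], [-1.42, 1.44], [-3.14, 3.14]. Speed limits (rad/s): [2.79, 2.79, 3.14, 3.14, 3.14, 3.14].

### API

Orientations are given as a unit quaternion [x, y, z, w].
In Python, from workcell import get_obs, imaging, workorder gives the robot as it stands.
- The arm moves only by the shell command python3 -m jog 'ROWS'. ROWS is a JSON list of rows, 1 to 10 of them, each of 7 numbers: a rotation vector rx, ry, rz in rad, then dx, dy, dz in m, then the finger opening in m; each row is the pose to reach, as a shift and turn from the pose commanded when the command began, along the tool's axes at that moment; what a row does not reach only later rows make up. A row lasts 1/8 s, in which the tool goes at most 0.0625 m and 0.188 rad, less where a joint would pass 70% of its speed; a pose out of reach is approached as far as the arm can. The fingers move at their own pace and stop on an object; the grip force is fixed at half the most. Time passes only in rows, so rows that do not move let the fingers close. It prints the time, the measured TCP pose, the force, the opening and the grip force at its end.
- get_obs(): the state, without advancing time (a new reading comes with each control period).
- imaging.camera(name): name is "scene" or "side" or "wrist"; returns (picture, depth): 420x560x3 uint8, red, green, blue; 420x560 float32, m along the optical axis (not along the pixel's ray), 0 where there is no reading.
- imaging.calibration(name): a dict with "mtx" (3x3 intrinsics, pixels), "R" (3x3) and "t" (3): a world point X has camera coordinates R X + t. Camera axes: x right, y down, z forward; pixel columns grow to the right and rows downward; lengths in m; the calibration is good to about 2 mm. A picture is of the moment at which its call begins: read the wrist's pose just before it. calibration takes no time and is no camera call; for the wrist camera it gives the pose at the moment of the call.
- workorder.job_done(): hands the job in; it is judged then, once.
The state is a dict: "clock": time; "joint_pos": joint angles; "joint_vel": joint speeds; "tau": joint torques, N m; "eef_pos": TCP position; "tool_rot": TCP orientation; "ft_force": force on the tool from outside, world axes, zero at the start; "ft_torque": the same for the moment, N m; "grip_width": finger opening in m; "grasp_force": force on a finger pad.
Only numpy, scipy, OpenCV 4.12 (cv2) and the standard library are available. Lean on these libraries where they do the work, as an engineer would, in place of code of your own. Each camera call takes 0.05 s, during which the arm holds its last target. There are 200 camera calls.

### The job

The air flap of the green extraction box is held ajar by its steel stay: the long slot in the stay sits over the upright pin. Lift the stay off the pin by its red knob, push the flap further open, and drop the round hole next to the slot over the same pin until the bar is fully home on the pin's collar, then let go. Where along the rail the pin is clamped is not known exactly, so feel for it gently with light pressure (30 N of load on the pin is too much), and leave the other things on the bench where they are.

Things in the scene. Friction and masses are not known exactly. Their poses are not given: they have to be found in the camera images.
- box: Green sheet-steel extraction box standing fixed on the bench, 220 deep (x) x 300 wide (y) x 280 high. Origin: centre of its underside on the bench; z up; its front face, with the air flap, is at x = -110 and looks along its own -x. Its own -x is the direction 'outward'.
- bracket: Dark steel rail fixed to the box, carrying the pin; same origin and axes as the box. Two strips run outward from the front face to x = -371, tops 80 high, 42 wide over all, with a post at the outer end. The stay must not load it, or the pin, beyond 30 N.
- flap (a joint): Opening angle (rad) of the aluminium air flap, 220 wide x 167 high, top-hung on a friction hinge that stays where left: about 3 N at the stay moves it. Hinge line parallel to the box's y at x = -116, z = 250 (box frame). 0 = shut, grows outward; about 0.12 at the start, 0.40 (+-0.09) with the round hole on the pin; stop at 0.95.
- stay: Steel stay bar, 255 x 28 x 5 thick, about 0.2 kg. Origin on its pivot, mid-thickness; own -x runs along the bar outward to the knob, z is up through it. It hinges freely up and down and swings 4 degrees sideways with a weak centring spring. From the pivot: a round hole at 98 (not wanted), the wanted round hole at 130, slot at 173, knob at 225, end at 245.
- stay_knob (a point): Centre of the red ball knob, 28 diameter, on a thin 10 stem on top of the bar: 225 along the bar from the pivot and 32.5 above its mid-thickness. About 125 above the bench at the start. It can be pinched from above across the bar; the bar can tilt between the fingers.
- stay_slot (a point): Centre of the long slot, 38 x 10, on the bar's underside, 173 from the pivot. The pin stands in it at the start.
- stay_hole (a point): Centre of the wanted round hole, 10 diameter, on the bar's underside, 130 from the pivot (the hole next to the slot). Fully home, with the bar resting on the collar, this point is about 91 high; with the bar lying on the pin's tip it is 106 or more.
- wrench: Steel wrench lying on the bench. Bystander: leave it alone. Origin: on its underside.
- screwdriver: Screwdriver lying beside the rail. Bystander: leave it alone. Origin: on its underside.
- hammer: Hammer lying on the bench. Bystander: leave it alone. Origin: on its underside.
- grease_can: Can with a blue label, 70 diameter, 100 high. Bystander: leave it alone. Origin: on its underside.
- jar: Small closed jar, 60 diameter, 75 high. Bystander: leave it alone. Origin: on its underside.
- parts_bin: Open yellow bin, 160 x 110 x 60. Bystander: leave it alone. Origin: on its underside.
- gear: Steel gear, 64 diameter, 28 high, lying beside the rail. Bystander: leave it alone. Origin: on its underside.
- rail_mid (a point): Middle of the rail's clamping slot: at x = -326, z = 90 of the box. The fixed upright pin is clamped off this point, no more than 12 away along the rail (box x); which way and how far is not reported. Pin: steel collar, 18 diameter, top 90 high (this point's height); on it a brass pin, 8 diameter, tip bevelled 1 and 106 high.
- stay_pivot (a point): Pivot of the stay on the flap's lower edge (same point as stay's origin). It goes round with the flap: at flap angle t it is at x = -116 - 18 cos t - 160 sin t, z = 250 + 18 sin t - 160 cos t in the box's frame (mm).

How it is judged:
By the outcome, as a careful person would: the job done as asked, in the order asked, and still so for the second after the job is handed in, with the robot touching nothing.
It also fails if it takes over 64 s, if anything falls off the work surface, if the arm or the gripper's body presses on something with over 40 N, if the wrist force passes 120 N, or if a joint passes its speed limit or range.

## Working session

There is one attempt and no reset: what is moved stays moved. The work goes in short steps, Python scripts to look and compute and a shell command to move; the robot and the scene stay as the last step left them, time stands still between calls to the robot, and variables do not carry over. Pictures are saved under pics/ and viewed, at most 10 in all, crops included, and the job is handed in when it is done.

```bash
mkdir -p pics; ls; python3 - <<'E'
from workcell import get_obs, imaging
import cv2, numpy as np
o=get_obs(); print({k:np.round(v,3).tolist() for k,v in o.items()})
for n in("scene","side"):
    p,d=imaging.camera(n); cv2.imwrite(f"pics/{n}0.png",p[:,:,::-1]); np.save(f"{n}0.npy",d)
    c=imaging.calibration(n); print(n,{k:np.round(v,3).tolist() for k,v in c.items()})
E
```

```text
pics
{'clock': 0.0, 'joint_pos': [-1.203, 0.241, 0.004, 1.335, 0.0, 1.571], 'joint_vel': [-0.001, -0.0, -0.001, 0.002, -0.001, -0.001], 'tau': [-0.001, -37.232, 25.241, 0.017, -0.0, 0.0], 'eef_pos': [0.18, -0.466, 0.23], 'tool_rot': [0.983, 0.183, -0.0, -0.001], 'ft_force': [-0.404, -0.098, 0.517], 'ft_torque': [-0.005, -0.001, -0.037], 'grasp_force': 0.0, 'grip_width': 0.085}
scene {'mtx': [[459.998, 0.0, 275.633], [0.0, 459.998, 211.775], [0.0, 0.0, 1.0]], 'R': [[-0.383, 0.924, -0.0], [0.793, 0.329, -0.513], [-0.473, -0.197, -0.859]], 't': [0.31, -0.329, 1.765]}
side {'mtx': [[425.009, 0.0, 276.17], [0.0, 425.009, 209.245], [0.0, 0.0, 1.0]], 'R': [[-0.755, 0.656, 0.012], [0.465, 0.547, -0.696], [-0.463, -0.52, -0.718]], 't': [0.492, -0.104, 1.38]}
```

View pics/scene0.png

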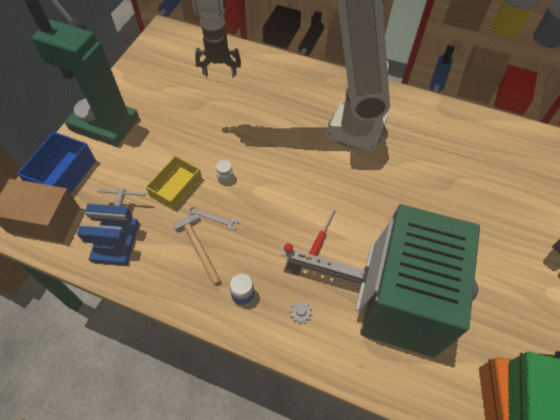

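View pics/side0.png

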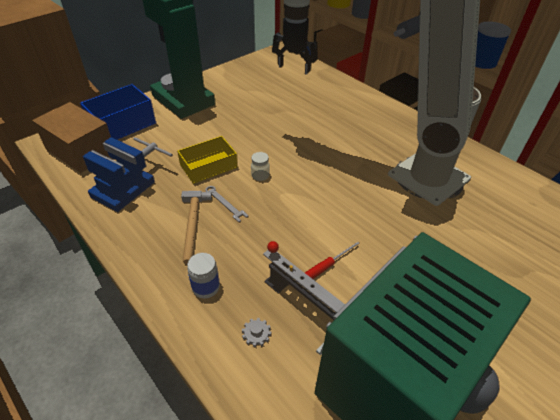

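The scene view shows the red knob at (288,247), the stay running right to the flap, and the box top at about (430,250). The side view has the knob at (273,246). The screwdriver lies beside the rail, with the gear and can on the other side.

```bash
cat > h.py <<'E'
import numpy as np, cv2
from workcell import get_obs, imaging
def cloud(d,c):
    v,u=np.mgrid[:d.shape[0],:d.shape[1]]; K=c["mtx"]
    P=np.stack([(u-K[0,2])/K[0,0]*d,(v-K[1,2])/K[1,1]*d,d],-1)
    return (P-np.array(c["t"]))@np.array(c["R"])
def tri(views):
    # views: list of (calib,(u,v)) -> point
    A=[];b=[]
    for c,(u,v) in views:
        M=np.array(c["mtx"])@np.c_[c["R"],c["t"]]
        for w,r in((u,0),(v,1)):
            A.append(w*M[2,:3]-M[r,:3]); b.append(M[r,3]-w*M[2,3])
    return np.linalg.lstsq(np.array(A),np.array(b),rcond=None)[0]
def redball(p,near,r=14):
    f=p.astype(int); m=(f[...,0]>90)&(f[...,1]<.45*f[...,0])&(f[...,2]<.45*f[...,0])
    v,u=np.nonzero(m); k=np.hypot(u-near[0],v-near[1])<r
    return (u[k].min()+u[k].max())/2,(v[k].min()+v[k].max())/2,k.sum(),np.ptp(u[k])+1,np.ptp(v[k])+1
E
python3 - <<'E'
from h import *
V=[]
for n,near in(("scene",(288,247)),("side",(273,246))):
    p=cv2.imread(f"pics/{n}0.png")[:,:,::-1]; d=np.load(f"{n}0.npy"); c=imaging.calibration(n)
    b=redball(p,near); print(n,b); V.append((c,b[:2]))
    X=cloud(d,c); q=X[int(b[1]),int(b[0])]; print("surf",q.round(4))
    f=p.astype(int)
    m=(abs(X[...,2]-.28)<.006)&(d>0)
    # connected comp
    nl,l,s,ce=cv2.connectedComponentsWithStats(cv2.morphologyEx(m.astype(np.uint8),cv2.MORPH_CLOSE,np.ones((9,9))))
    i=1+np.argmax(s[1:,4]); k=(l==i)&m; print("area",s[i],ce[i])
    r=cv2.minAreaRect((X[k][:,:2]*1000).astype(np.float32)); print("rect",r,cv2.boxPoints(r).round(1).tolist(), np.median(X[k][:,2]))
print("knob",tri(V))
E
```

```text
scene (np.float64(288.0), np.float64(247.0), np.int64(42), np.int64(7), np.int64(7))
surf [ 0.6437 -0.0287  0.135 ]
area [ 377  204  103  126 9393] [430.69338869 266.19833919]
rect ((610.0646362304688, 344.92376708984375), (301.2992248535156, 220.97962951660156), 4.895254611968994) [[450.5, 442.20001220703125], [469.3999938964844, 222.0], [769.5999755859375, 247.6999969482422], [750.7000122070312, 467.8999938964844]] 0.28038958308503387
side (np.float64(272.5), np.float64(245.0), np.int64(73), np.int64(10), np.int64(9))
surf [ 0.6438 -0.0272  0.1384]
area [  327   232   204   188 21144] [430.84113697 325.0998392 ]
rect ((610.0281982421875, 345.75689697265625), (301.99169921875, 221.4476776123047), 4.644251346588135) [[450.6000061035156, 443.8999938964844], [468.5, 223.1999969482422], [769.5, 247.60000610351562], [751.5999755859375, 468.29998779296875]] 0.2819421174554628
knob [ 0.64229306 -0.02867035  0.13458761]
```

```bash
R='[0,0,-1.286,0.573,-0.214,-0.03,0.085]'; python3 -m jog '[[0,0,-0.15,0.055,-0.021,-0.003,0.085],[0,0,-0.3,0.115,-0.043,-0.006,0.085],[0,0,-0.45,0.175,-0.065,-0.01,0.085],[0,0,-0.6,0.235,-0.088,-0.013,0.085],[0,0,-0.75,0.295,-0.11,-0.016,0.085],[0,0,-0.9,0.355,-0.133,-0.02,0.085],[0,0,-1.05,0.415,-0.155,-0.023,0.085],[0,0,-1.2,0.475,-0.177,-0.026,0.085],[0,0,-1.286,0.53,-0.198,-0.028,0.085],[0,0,-1.286,0.573,-0.214,-0.03,0.085]]'
python3 - <<'E'
from h import *
o=get_obs(); print(o["eef_pos"],o["tool_rot"],o["joint_pos"])
c=imaging.calibration("wrist"); p,d=imaging.camera("wrist"); cv2.imwrite("pics/w1.png",p[:,:,::-1]); np.save("w1.npy",d); np.save("w1c.npy",c,allow_pickle=True)
print(c)
E
```

```text
clock: 1.35
eef_pos: [0.6387, -0.0589, 0.2606]
tool_rot: [0.677, 0.736, -0.0, -0.0]
ft_force: [0.4, -0.7, 0.1]
grip_width: 0.0848
grasp_force: 0.0
[ 0.63870614 -0.05890096  0.26056339] [ 6.76623587e-01  7.36328914e-01 -3.30114079e-04 -3.77010402e-04] [-9.19269031e-02  5.32257044e-01  5.11065371e-01  1.55060456e+00
 -6.80332945e-05  1.39440826e+00]
{'mtx': array([[290.02848748,   0.        , 277.50149841],
       [  0.        , 290.02848748, 210.12090206],
       [  0.        ,   0.        ,   1.        ]]), 'R': array([[ 9.96347653e-01,  8.53874774e-02, -5.76698137e-04],
       [ 8.13613822e-02, -9.47275828e-01,  3.09917458e-01],
       [ 2.59167777e-02, -3.08832453e-01, -9.50763292e-01]]), 't': array([-0.63206087, -0.15682406,  0.37402309])}
```

View pics/w1.png

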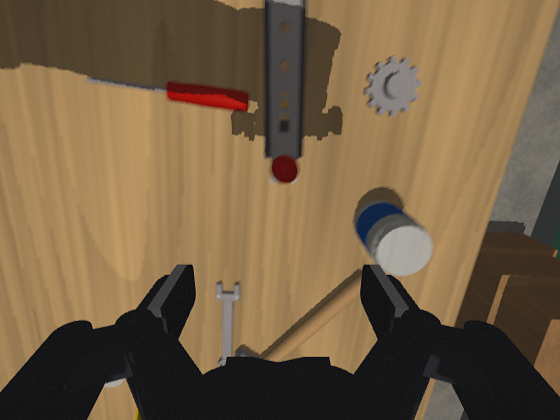

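The wrist view shows the knob at (285,169), with the bar running up in the picture and the fingers straddling its line. I'll move closer for a second view.

```bash
python3 -m jog '[[0,0,0,0.03,0.0,0.02,0.085],[0,0,0,0.06,0,0.04,0.085],[0,0,0,0.06,0,0.04,0.085],[0,0,0,0.06,0,0.04,0.085]]'
python3 - <<'E'
from h import *
o=get_obs(); print(o["eef_pos"],o["tool_rot"])
c=imaging.calibration("wrist"); p,d=imaging.camera("wrist"); cv2.imwrite("pics/w2.png",p[:,:,::-1]); np.save("w2.npy",d); np.save("w2c.npy",c,allow_pickle=True)
c1=np.load("w1c.npy",allow_pickle=True).item(); p1=cv2.imread("pics/w1.png")[:,:,::-1]
b1=redball(p1,(285,169),22); print(b1)
X1=cloud(np.load("w1.npy"),c1)
# predict knob in view2
q=c["R"]@np.array([.640,-.031,.125])+c["t"]; uv=(c["mtx"]@q)[:2]/q[2]; print(uv)
b2=redball(p,uv,35); print(b2)
print("tri",tri([(c1,b1[:2]),(c,b2[:2])]))
X2=cloud(d,c); print(X1[int(b1[1]),int(b1[0])],X2[int(b2[1]),int(b2[0])])
im=p[:,:,::-1]; u,v=map(int,b2[:2]); cr=im[max(0,v-200):v+50,max(0,u-100):u+100]; print("crop origin",max(0,u-100),max(0,v-200))
cr=np.clip(cr.astype(float)*2.0,0,255).astype(np.uint8)
cv2.imwrite("pics/w2c.png",cv2.resize(cr,None,fx=2.4,fy=2.4,interpolation=cv2.INTER_CUBIC))
E
```

```text
clock: 1.9
eef_pos: [0.6325, -0.0015, 0.2214]
tool_rot: [0.677, 0.736, -0.0, 0.0]
ft_force: [-0.1, 0.4, 0.9]
grip_width: 0.0849
grasp_force: 0.0
[ 0.63251044 -0.00154669  0.22144146] [ 6.77184992e-01  7.35812755e-01 -2.43180627e-04  1.32466479e-04]Traceback (most recent call last):
  File "<stdin>", line 5, in <module>
  File "h.py", line 18, in redball
    return (u[k].min()+u[k].max())/2,(v[k].min()+v[k].max())/2,k.sum(),np.ptp(u[k])+1,np.ptp(v[k])+1
            ~~~~~~~~^^
    return umr_minimum(a, axis, None, out, keepdims, initial, where)
ValueError: zero-size array to reduction operation minimum which has no identity
```

```bash
sed -i 's/>90)/>50)/' h.py
python3 - <<'E'
from h import *
c=np.load("w2c.npy",allow_pickle=True).item(); p=cv2.imread("pics/w2.png")[:,:,::-1]; d=np.load("w2.npy")
c1=np.load("w1c.npy",allow_pickle=True).item(); p1=cv2.imread("pics/w1.png")[:,:,::-1]
print(p1[169,285])
b1=redball(p1,(285,169),22); print(b1)
X1=cloud(np.load("w1.npy"),c1)
q=c["R"]@np.array([.640,-.031,.125])+c["t"]; uv=(c["mtx"]@q)[:2]/q[2]; print(uv)
u,v=map(int,uv); print(p[v,u])
b2=redball(p,uv,40); print(b2)
print("tri",tri([(c1,b1[:2]),(c,b2[:2])]))
X2=cloud(d,c); print(X1[int(b1[1]),int(b1[0])],X2[int(b2[1]),int(b2[0])])
print("camdirs",c1["R"][2],c["R"][2])
im=p[:,:,::-1]; u,v=map(int,b2[:2]); a,b=max(0,u-100),max(0,v-200); cr=im[b:v+50,a:u+100]; print("crop origin",a,b)
cr=np.clip(cr.astype(float)*2.2,0,255).astype(np.uint8)
cv2.imwrite("pics/w2c.png",cv2.resize(cr,None,fx=2.4,fy=2.4,interpolation=cv2.INTER_CUBIC))
E
```

```text
[84 18 15]
(np.float64(284.0), np.float64(168.5), np.int64(520), np.int64(25), np.int64(26))
[282.06989954 243.57230488]
[168  28  21]
(np.float64(284.0), np.float64(242.0), np.int64(734), np.int64(31), np.int64(31))
tri [ 0.64193849 -0.02569648  0.13288606]
[ 0.6425219  -0.02418849  0.1385706 ] [ 0.64074794 -0.02321416  0.13857318]
camdirs [ 0.02591678 -0.30883245 -0.95076329] [ 0.02624159 -0.30937915 -0.95057662]
crop origin 184 42
```

View pics/w2c.png

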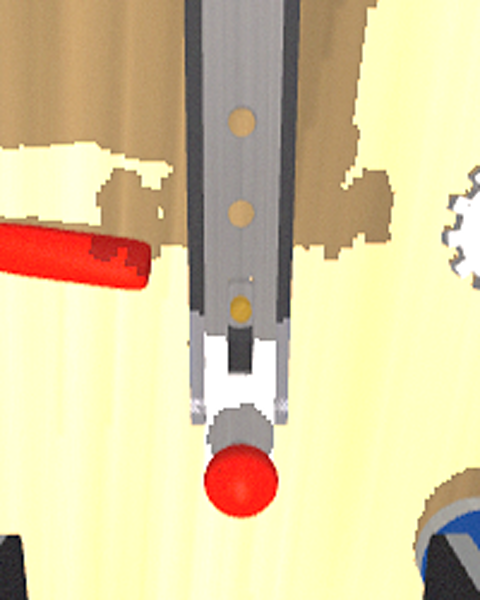

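Clear view: in the crop the pin tip is at (240,309), inside the slot (rows 283–372). The wanted hole is at (240,213), the unwanted hole at (240,122) and the knob at (241,481).

```bash
python3 - <<'E'
from h import *
c=np.load("w2c.npy",allow_pickle=True).item(); K=c["mtx"]
C=-c["R"].T@c["t"]; print("cam",C)
yaw=.083; O=np.array([.61005,.3453]); ex=np.array([-np.sin(yaw),np.cos(yaw)]); ey=np.array([-np.cos(yaw),-np.sin(yaw)])
def ray(u,v,z):
    r=c["R"].T@np.linalg.inv(K)@[u,v,1]; P=C+r*(z-C[2])/r[2]
    d=P[:2]-O; print((u,v),P.round(4),"box",(d@ex*1000).round(1),(d@ey*1000).round(1))
f=lambda a,b:(184+a/2.4-.3,42+b/2.4-.3)
ray(284,242,.1255)
for n,a,b,z in(("h98",241,122,.096),("h130",240.5,213,.096),("slot near",240,282,.096),("pin",240,309,.106),("slot far",240,372,.096),("knob",241,481,.1255)):
    print(n,end=" "); ray(*f(a,b),z)
# side strips
ray(*f(187,200),.08); ray(*f(297,200),.08)
for t in np.arange(.05,.2,.03): print(t,-116-18*np.cos(t)-160*np.sin(t),250+18*np.sin(t)-160*np.cos(t))
E
```

```text
cam [0.62660678 0.07833793 0.36467237]
(284, 242) [ 0.6416 -0.0291  0.1255] box -375.7 -0.4
h98 (284.1166666666667, 92.53333333333335) [0.6308 0.0975 0.096 ] box -248.7 -0.1
h130 (283.90833333333336, 130.45) [0.6335 0.0661 0.096 ] box -280.2 -0.2
slot near (283.7, 159.2) [0.6356 0.0406 0.096 ] box -305.8 -0.2
pin (283.7, 170.45) [0.6362 0.032  0.106 ] box -314.4 -0.0
slot far (283.7, 196.7) [0.6388 0.0049 0.096 ] box -341.6 -0.4
knob (284.1166666666667, 242.11666666666667) [ 0.6417 -0.0292  0.1255] box -375.8 -0.5
(261.6166666666667, 125.03333333333335) [0.6125 0.0685 0.08  ] box -276.1 20.5
(307.45, 125.03333333333335) [0.6555 0.0721 0.08  ] box -276.0 -22.7
0.05 -141.9741717704179 91.09958338367761
0.08 -146.7287817485148 91.950191483026
0.11 -151.45573789716852 92.94303374199765
0.14 -156.1507862749053 94.07721666957431
0.16999999999999998 -160.80970165509143 95.35171957767619
0.2 -165.42829132835215 96.76539549971244
```

```bash
python3 -m jog '[[0,0,0,-0.015,0.0035,0,0.085],[0,0,0,-0.028,0.0068,0,0.085],[0,0,0,-0.028,0.0068,0.03,0.085],[0,0,0,-0.028,0.0068,0.06,0.085],[0,0,0,-0.028,0.0068,0.09,0.07],[0,0,0,-0.028,0.0068,0.108,0.06],[0,0,0,-0.028,0.0068,0.117,0.05],[0,0,0,-0.028,0.0068,0.117,0.05],[0,0,0,-0.028,0.0068,0.117,0.05]]'
python3 - <<'E'
from h import *
c=imaging.calibration("wrist"); p,d=imaging.camera("wrist"); o=get_obs(); print(o["eef_pos"],o["tool_rot"])
cv2.imwrite("pics/w3.png",p[:,:,::-1])
q=c["R"]@np.array([.6416,-.0291,.1255])+c["t"]; uv=(c["mtx"]@q)[:2]/q[2]; print(uv); print(redball(p,uv,50))
cr=np.clip(p[:,:,::-1].astype(float)*1.8,0,255).astype(np.uint8); cv2.imwrite("pics/w3b.png",cr)
E
```

```text
clock: 3.08
eef_pos: [0.6425, -0.0288, 0.1055]
tool_rot: [0.677, 0.736, 0.001, 0.001]
ft_force: [-0.0, 0.9, 0.2]
grip_width: 0.05
grasp_force: 0.0
[ 0.64253901 -0.02867104  0.1055719 ] [0.67724953 0.73575252 0.00073948 0.00087079]
[273.98489267 287.87856228]
(np.float64(274.0), np.float64(288.0), np.int64(2563), np.int64(57), np.int64(59))
```

View pics/w3b.png

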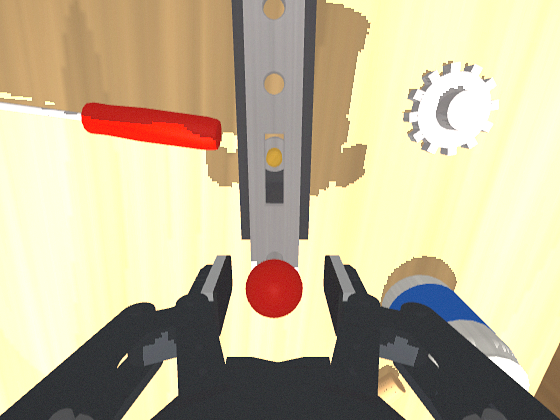

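The knob is at (274,288), exactly where predicted. The finger gap is centred about 4 px to its right, so I'll shift about 1.2 mm and close.

```bash
python3 -m jog '[[0,0,0,0,-0.0012,0,0.05],[0,0,0,0,-0.0012,0,0.035],[0,0,0,0,-0.0012,0,0.02],[0,0,0,0,-0.0012,0,0.02],[0,0,0,0,-0.0012,0,0.02],[0,0,0,0,-0.0012,0,0.02]]'
python3 - <<'E'
from h import *
o=get_obs(); print(o["eef_pos"],o["ft_force"],o["ft_torque"],o["grip_width"],o["grasp_force"])
E
```

```text
clock: 3.88
eef_pos: [0.6407, -0.0284, 0.1049]
tool_rot: [0.677, 0.736, 0.0, 0.0]
ft_force: [-1.5, 0.1, 4.3]
grip_width: 0.0251
grasp_force: 58.6
[ 0.64066892 -0.02842712  0.10492136] [-1.50974649  0.07081659  4.34113146] [ 0.02228726  0.22171228 -0.00128455] 0.02511511769714024 58.6352276802063
```

```bash
python3 -m jog '[[0,0,0,0.0005,0,-0.005,0.02],[0,0,0,0.0015,0,-0.01,0.02],[0,0,0,0.0025,0,-0.015,0.02],[0,0,0,0.004,0,-0.02,0.02],[0,0,0,0.005,0,-0.025,0.02],[0,0,0,0.0068,0,-0.031,0.02],[0,0,0,0.0068,0,-0.031,0.02]]'
python3 - <<'E'
from h import *
c=imaging.calibration("wrist"); p,d=imaging.camera("wrist"); o=get_obs(); print(o["eef_pos"],o["ft_force"],o["ft_torque"],o["grip_width"],o["grasp_force"])
cr=np.clip(p[:,:,::-1].astype(float)*1.8,0,255).astype(np.uint8); cv2.imwrite("pics/w4.png",cr)
E
```

```text
clock: 4.75
eef_pos: [0.6401, -0.0217, 0.136]
tool_rot: [0.677, 0.736, 0.0, 0.0]
ft_force: [-0.7, -0.9, -2.1]
grip_width: 0.0251
grasp_force: 58.9
[ 0.63993049 -0.02180721  0.13563679] [-1.59214608 -0.54477096 -2.24308085] [-0.55095523  0.01390967  0.07164335] 0.02525089871761992 58.918036222457886
```

View pics/w4.png

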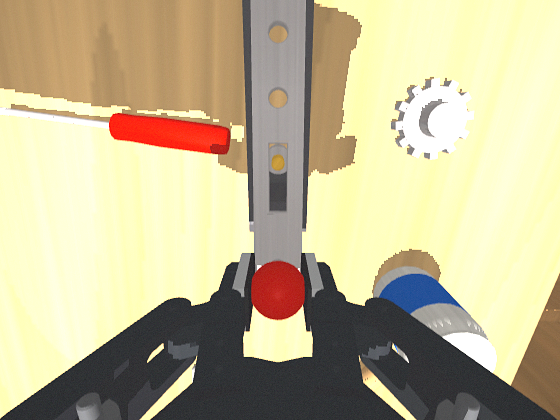

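The ball is held and the bar is up, with the pin visible below the slot at (278,163). Now I'll draw the flap open.

```bash
python3 -m jog '[[0,0,0,-0.004,0,0,0.02],[0,0,0,-0.009,0,0,0.02],[0,0,0,-0.014,0,0,0.02],[0,0,0,-0.019,0,0,0.02],[0,0,0,-0.024,0,0,0.02],[0,0,0,-0.029,0,0,0.02],[0,0,0,-0.034,0,0,0.02],[0,0,0,-0.038,0,0,0.02],[0,0,0,-0.038,0,0,0.02]]'
python3 - <<'E'
from h import *
c=imaging.calibration("wrist"); p,d=imaging.camera("wrist"); o=get_obs(); print(o["eef_pos"],o["ft_force"],o["ft_torque"],o["grip_width"],o["grasp_force"])
np.save("w5c.npy",c,allow_pickle=True)
cr=np.clip(p[:,:,::-1].astype(float)*1.8,0,255).astype(np.uint8); cv2.imwrite("pics/w5.png",cv2.resize(cr[0:310,180:380],None,fx=1.9,fy=1.9,interpolation=cv2.INTER_CUBIC))
E
```

```text
clock: 5.92
eef_pos: [0.6431, -0.0604, 0.1354]
tool_rot: [0.677, 0.736, -0.0, 0.0]
ft_force: [-1.6, 1.5, -1.5]
grip_width: 0.0252
grasp_force: 59.0
[ 0.64312206 -0.06030626  0.13543263] [-0.37264159  1.56973658 -1.62303618] [0.10950933 0.22546644 0.18488202] 0.02504744902841584 59.054909348487854
```

View pics/w5.png

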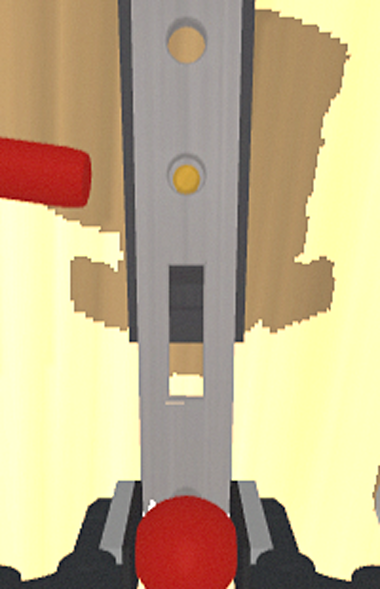

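The wanted hole at crop (186,174) now sits over the pin tip at (186,178). I'll compute the residual.

```bash
python3 - <<'E'
from h import *
c=np.load("w5c.npy",allow_pickle=True).item(); K=c["mtx"]; C=-c["R"].T@c["t"]
O=np.array([.61005,.3453]); y=.083; ex=np.array([-np.sin(y),np.cos(y)]); ey=np.array([-np.cos(y),-np.sin(y)])
for n,a,b,z in(("h98",186,44,.115),("h130",186,174.5,.118),("pin",186.5,178.5,.106),("slotnear",186,265,.1198),("slotfar",186,396,.123)):
    u,v=180+a/1.9-.3,b/1.9-.3
    r=c["R"].T@np.linalg.inv(K)@[u,v,1]; P=C+r*(z-C[2])/r[2]; d=P[:2]-O; print(n,P.round(4),(d@ex*1000).round(1),(d@ey*1000).round(1))
E
```

```text
h98 [0.6337 0.0625 0.115 ] -283.8 -0.2
h130 [0.6363 0.0311 0.118 ] -315.3 -0.2
pin [0.6365 0.0309 0.106 ] -315.5 -0.3
slotnear [0.6383 0.0075 0.1198] -339.0 -0.2
slotfar [ 0.6415 -0.0299  0.123 ] -376.6 -0.2
```

```bash
python3 -m jog '[[0,0,0,-0.0005,0,0.003,0.02],[0,0,0,-0.0011,0,0.006,0.02],[0,0,0,-0.0018,0,0.009,0.02],[0,0,0,-0.0025,0,0.012,0.02],[0,0,0,-0.0028,0,0.014,0.02],[0,0,0,-0.0028,0,0.014,0.02]]'
python3 -c "
from workcell import get_obs;o=get_obs();print(o['ft_force'],o['ft_torque'])"
```

```text
clock: 6.72
eef_pos: [0.6433, -0.0626, 0.1212]
tool_rot: [0.677, 0.736, -0.0, 0.0]
ft_force: [-0.4, -1.8, -0.2]
grip_width: 0.025
grasp_force: 59.1
[-0.35347461 -1.78945637 -0.18507958] [-0.29416615  0.10834497  0.08030129]
```

```bash
python3 -m jog '[[0,0,0,-0.0003,0,0.002,0.02],[0,0,0,-0.0007,0,0.004,0.02],[0,0,0,-0.0007,0,0.004,0.02]]'
python3 -c "
from workcell import get_obs;o=get_obs();print(o['ft_force'],o['ft_torque'])"
```

```text
clock: 7.1
eef_pos: [0.6433, -0.063, 0.1171]
tool_rot: [0.677, 0.736, -0.0, -0.0]
ft_force: [0.0, -1.2, 0.0]
grip_width: 0.025
grasp_force: 59.2
[ 0.00492412 -1.21250614  0.04358289] [-0.20972446  0.05077757  0.08897841]
```

```bash
python3 -m jog '[[0,0,0,-0.0003,0,0.002,0.02],[0,0,0,-0.0006,0,0.004,0.02],[0,0,0,-0.0009,0,0.006,0.02],[0,0,0,-0.0012,0,0.008,0.02],[0,0,0,-0.0012,0,0.008,0.02]]'
python3 -c "
from workcell import get_obs;o=get_obs();print(o['ft_force'],o['ft_torque'])"
```

```text
clock: 7.72
eef_pos: [0.6433, -0.0641, 0.109]
tool_rot: [0.677, 0.736, 0.0, -0.0]
ft_force: [0.1, -0.1, -0.9]
grip_width: 0.025
grasp_force: 59.2
[ 0.08426437 -0.08750376 -0.94781735] [0.21819655 0.07373744 0.10338268]
```

```bash
python3 -m jog '[[0,0,0,-0.0002,0,0.002,0.02],[0,0,0,-0.0004,0,0.004,0.02],[0,0,0,-0.0006,0,0.006,0.02],[0,0,0,-0.0008,0,0.008,0.02],[0,0,0,-0.0008,0,0.008,0.02]]'
python3 -c "
from workcell import get_obs;o=get_obs();print(o['ft_force'],o['ft_torque'])"
```

```text
clock: 8.35
eef_pos: [0.6434, -0.0648, 0.1011]
tool_rot: [0.677, 0.736, 0.0, -0.0]
ft_force: [0.1, 0.5, -0.0]
grip_width: 0.0251
grasp_force: 59.2
[ 0.06436512  0.545702   -0.02455126] [0.48734024 0.06129592 0.13216587]
```

```bash
python3 -m jog '[[0,0,0,-0.0002,0,0.0015,0.02],[0,0,0,-0.0003,0,0.003,0.02],[0,0,0,-0.0003,0,0.003,0.02]]'; python3 -m jog '[[0,0,0,0,0,0.001,0.02],[0,0,0,0,0,0.001,0.02]]'
python3 -c "
from workcell import get_obs;o=get_obs();print(o['ft_force'],o['ft_torque'])"
```

```text
clock: 8.72
eef_pos: [0.6434, -0.065, 0.0981]
tool_rot: [0.677, 0.736, 0.0, -0.0]
ft_force: [-1.1, 2.4, 0.6]
grip_width: 0.025
grasp_force: 59.2
clock: 8.98
eef_pos: [0.6435, -0.0651, 0.0973]
tool_rot: [0.677, 0.736, 0.0, -0.0]
ft_force: [0.0, 3.3, -0.6]
grip_width: 0.0251
grasp_force: 59.2
[ 0.02640106  3.32338212 -0.62930108] [0.96335462 0.17587649 0.17674141]
```

```bash
python3 -m jog '[[0,0,0,0.0005,0,0.0005,0.02],[0,0,0,0.0008,0,0.001,0.02],[0,0,0,0.0008,0,0.001,0.02]]'
python3 - <<'E'
from h import *
o=get_obs();print(o['ft_force'],o['ft_torque'])
c=imaging.calibration("wrist"); p,d=imaging.camera("wrist"); np.save("w6c.npy",c,allow_pickle=True); np.save("w6.npy",d)
cr=np.clip(p[:,:,::-1].astype(float)*1.8,0,255).astype(np.uint8); cv2.imwrite("pics/w6.png",cv2.resize(cr[0:310,180:380],None,fx=1.9,fy=1.9,interpolation=cv2.INTER_CUBIC))
E
```

```text
clock: 9.35
eef_pos: [0.6436, -0.065, 0.0969]
tool_rot: [0.677, 0.736, -0.0, 0.001]
ft_force: [-1.5, 1.8, 3.0]
grip_width: 0.0251
grasp_force: 59.4
[-1.4825002   1.8404678   2.96023828] [0.44949006 0.37039863 0.21445688]
```

View pics/w6.png

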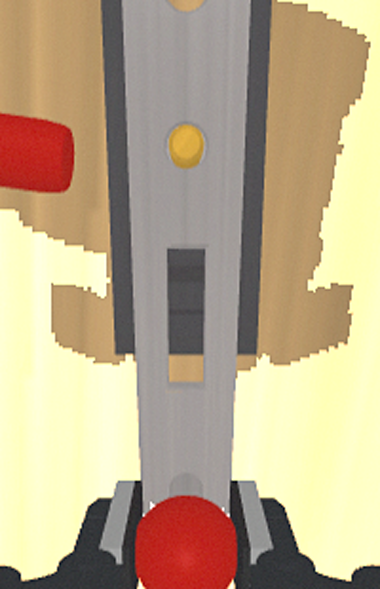

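The brass pin now stands through the wanted hole at crop (185,146). I'll check the bar height from depth.

```bash
python3 - <<'E'
from h import *
c=np.load("w6c.npy",allow_pickle=True).item(); X=cloud(np.load("w6.npy"),c)
for a,b in((186,30),(186,90),(155,146),(216,146),(186,200),(186,420),(186,141)):
    u,v=int(180+a/1.9),int(b/1.9); print((a,b),np.median(X[v-2:v+3,u-2:u+3].reshape(-1,3),0).round(4))
E
```

```text
(186, 30) [0.6342 0.0548 0.0985]
(186, 90) [0.6352 0.0432 0.0975]
(155, 146) [0.6289 0.0311 0.0964]
(216, 146) [0.6433 0.0323 0.0964]
(186, 200) [0.6371 0.0195 0.0954]
(186, 420) [ 0.6421 -0.0405  0.0897]
(186, 141) [0.6362 0.0313 0.1067]
```

```bash
python3 -m jog '[[0,0,0,0,0,0.0004,0.02],[0,0,0,0,0,0.0004,0.02]]'; python3 -m jog '[[0,0,0,0,0,0,0.04],[0,0,0,0,0,0,0.05],[0,0,0,0,0,0,0.05],[0,0,0,0,0,0,0.05]]'
python3 - <<'E'
from h import *
o=get_obs();print(o['ft_force'],o['grip_width'])
c=imaging.calibration("wrist"); p,d=imaging.camera("wrist"); X=cloud(d,c)
for P in((.6289,.0311,.0964),(.6433,.0323,.0964),(.6371,.0195,.0954),(.6352,.0432,.0975),(.6421,-.0405,.0897),(.6362,.0313,.1067)):
    q=c["R"]@np.array(P)+c["t"]; u,v=((c["mtx"]@q)[:2]/q[2]).astype(int); print(P,np.median(X[v-2:v+3,u-2:u+3].reshape(-1,3),0).round(4))
E
```

```text
clock: 9.65
eef_pos: [0.6437, -0.0651, 0.0967]
tool_rot: [0.677, 0.736, 0.0, 0.001]
ft_force: [-1.7, 0.5, 4.7]
grip_width: 0.0257
grasp_force: 59.7
clock: 10.15
eef_pos: [0.6434, -0.0647, 0.0957]
tool_rot: [0.677, 0.736, -0.0, -0.0]
ft_force: [-0.7, 0.3, -0.1]
grip_width: 0.0499
grasp_force: 0.0
[-0.70118363  0.34166116 -0.05295477] 0.04994570466389819
(0.6289, 0.0311, 0.0964) [0.6288 0.0314 0.0965]
(0.6433, 0.0323, 0.0964) [0.6431 0.0326 0.0963]
(0.6371, 0.0195, 0.0954) [0.6369 0.0198 0.0954]
(0.6352, 0.0432, 0.0975) [0.635  0.0433 0.0974]
(0.6421, -0.0405, 0.0897) [ 0.6419 -0.04    0.0898]
(0.6362, 0.0313, 0.1067) [0.636  0.0315 0.1066]
```

The bar kept its height on release: 10.2 mm below the pin tip, against 10 expected when home. Now I'll retract.

```bash
python3 -m jog '[[0,0,0,0,0,-0.01,0.06],[0,0,0,0,0,-0.03,0.06],[0,0,0,0,0,-0.06,0.06],[0,0,0,0,0,-0.1,0.06],[0,0,0,-0.03,0,-0.13,0.06],[0,0,0,-0.03,0,-0.13,0.06],[0,0,0,-0.03,0,-0.13,0.06]]'
python3 - <<'E'
from h import *
c=imaging.calibration("wrist"); p,d=imaging.camera("wrist"); X=cloud(d,c)
for P in((.6289,.0311,.0964),(.6433,.0323,.0964),(.6371,.0195,.0954),(.6362,.0313,.1067)):
    q=c["R"]@np.array(P)+c["t"]; u,v=((c["mtx"]@q)[:2]/q[2]).astype(int); print(P,X[v,u].round(4))
p=cv2.resize(p[:,:,::-1],None,fx=1.4,fy=1.4); cv2.imwrite("pics/w7.png",np.clip(p.astype(float)*1.5,0,255).astype(np.uint8))
E
```

```text
clock: 11.08
eef_pos: [0.6456, -0.0943, 0.2257]
tool_rot: [0.677, 0.736, 0.0, -0.0]
ft_force: [0.0, -0.6, -1.0]
grip_width: 0.0599
grasp_force: 0.0
(0.6289, 0.0311, 0.0964) [0.6287 0.0318 0.0966]
(0.6433, 0.0323, 0.0964) [0.643  0.0327 0.0978]
(0.6371, 0.0195, 0.0954) [0.6364 0.0203 0.0947]
(0.6362, 0.0313, 0.1067) [0.6355 0.0312 0.107 ]
```

View pics/w7.png

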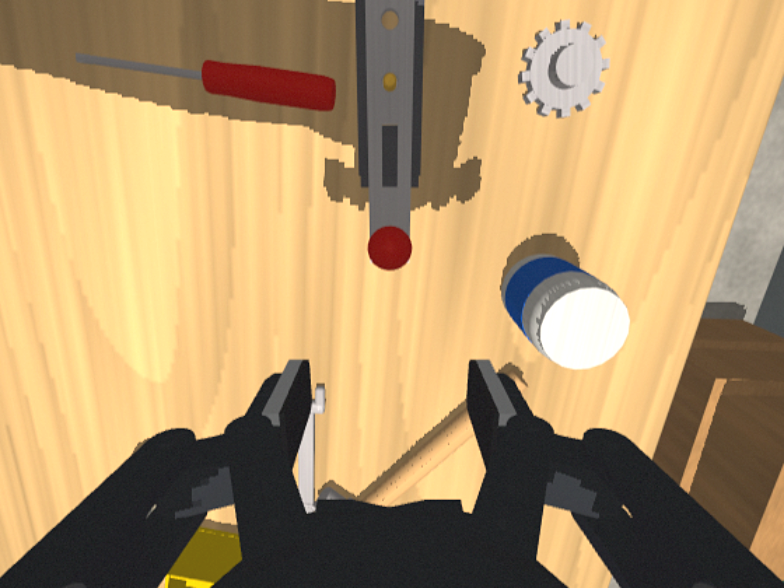

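The stay sits with the pin through the wanted hole at (389,81) and the bar flat on the collar. The gripper is clear and the other objects are undisturbed.

```bash
python3 -c "
from workcell import workorder;print(workorder.job_done())"
```

```text
the job is handed in; nothing more can be done
None
```

The job is handed in at about 11 s: the wanted round hole is over the pin, and by depth measurement the bar is home on the collar. The highest force I read was about 5 N at the wrist; the knob is released, the arm is clear, and nothing else was moved in view.

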